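# Set out the calibration row in the bottle tray

### The job

Set out the calibration row for the spectrometer: stand the four blue-capped standard bottles flat in the four free pockets of the grey tray, one to a pocket, in rising strength, the palest blue cap next to the white-capped blank, each next one darker, and the darkest next to the red-capped rinse bottle. Keep the bottles upright and leave the blank and the rinse bottle in their end pockets.

Things in the scene. Friction and masses are not known exactly. Their poses are not given: they have to be found in the camera images.
- std_1: White round bottle, closed, about 75 g: body 38 mm diameter up to 64 mm above its base, screw cap 35 mm diameter, top at 88 mm. Cap and band palest (light sky-blue) of the four blues. Origin: centre of the underside, z up its axis. Starts on the bench before the tray, in any order among the others and a yellow-capped bottle of the same shape that is not part of the row. Grip the body, 35 to 60 mm up.
- std_2: White round bottle, closed, about 75 g: body 38 mm diameter up to 64 mm above its base, screw cap 35 mm diameter, top at 88 mm. Cap and band second palest (clear mid-blue) of the four blues. Origin: centre of the underside, z up its axis. Starts on the bench before the tray, in any order among the others and a yellow-capped bottle of the same shape that is not part of the row. Grip the body, 35 to 60 mm up.
- std_3: White round bottle, closed, about 75 g: body 38 mm diameter up to 64 mm above its base, screw cap 35 mm diameter, top at 88 mm. Cap and band second darkest (royal blue) of the four blues. Origin: centre of the underside, z up its axis. Starts on the bench before the tray, in any order among the others and a yellow-capped bottle of the same shape that is not part of the row. Grip the body, 35 to 60 mm up.
- std_4: White round bottle, closed, about 75 g: body 38 mm diameter up to 64 mm above its base, screw cap 35 mm diameter, top at 88 mm. Cap and band darkest (navy, almost black) of the four blues. Origin: centre of the underside, z up its axis. Starts on the bench before the tray, in any order among the others and a yellow-capped bottle of the same shape that is not part of the row. Grip the body, 35 to 60 mm up.
- blank: White round bottle, closed, about 75 g: body 38 mm diameter up to 64 mm above its base, screw cap 35 mm diameter, top at 88 mm. White cap and band: the blank, standing in the pocket at one end of the grey tray (either end). Origin: centre of the underside, z up its axis. Stays there.
- rinse: White round bottle, closed, about 75 g: body 38 mm diameter up to 64 mm above its base, screw cap 35 mm diameter, top at 88 mm. Red cap and band: the rinse bottle, standing in the end pocket farthest from the blank. Origin: centre of the underside, z up its axis. Stays there.
- pocket_a: Liner of the first free pocket of the row, at the tray's -y end. Fixed grey tray 72 x 406 mm, one row of six square pockets 58 mm wide at 66 mm pitch, walls 14 mm above the bench; an end bottle stands in each outer one. Off-white liner 56 mm square, 2 mm thick; origin under its centre, 4 mm above the bench (a bottle's base rests 2 mm above it). y along the row from a to d, z up.
- pocket_b: Liner of the second free pocket, between a and c. Fixed grey tray 72 x 406 mm, one row of six square pockets 58 mm wide at 66 mm pitch, walls 14 mm above the bench; an end bottle stands in each outer one. Off-white liner 56 mm square, 2 mm thick; origin under its centre, 4 mm above the bench (a bottle's base rests 2 mm above it). y along the row from a to d, z up.
- pocket_c: Liner of the third free pocket, between b and d. Fixed grey tray 72 x 406 mm, one row of six square pockets 58 mm wide at 66 mm pitch, walls 14 mm above the bench; an end bottle stands in each outer one. Off-white liner 56 mm square, 2 mm thick; origin under its centre, 4 mm above the bench (a bottle's base rests 2 mm above it). y along the row from a to d, z up.
- pocket_d: Liner of the last free pocket, at the tray's +y end. Fixed grey tray 72 x 406 mm, one row of six square pockets 58 mm wide at 66 mm pitch, walls 14 mm above the bench; an end bottle stands in each outer one. Off-white liner 56 mm square, 2 mm thick; origin under its centre, 4 mm above the bench (a bottle's base rests 2 mm above it). y along the row from a to d, z up.
There are look-alikes about, which are no part of the job. Leave any green look-alike of the std_4 alone. What is shaped like the std_1 but green is not meant.

How it is judged (in metres and radians):
At the end, for the whole second after the job is handed in: From the blank's end, std_1 to std_4 stand in that order in the four free pockets: centres within 15 mm of the pocket's, base within 4 mm of the liner, upright within 0.08 rad, released, at rest. Blank and rinse bottle upright in their end pockets, within 20 mm of where they began (((horizontal distance between blank and pocket_a below 0.1 m and horizontal distance between std_1 and pocket_a below 0.015 m and z of std_1 in the frame of pocket_a between -0.002 and 0.006 m and horizontal distance between std_2 and pocket_b below 0.015 m and z of std_2 in the frame of pocket_b between -0.002 and 0.006 m and horizontal distance between std_3 and pocket_c below 0.015 m and z of std_3 in the frame of pocket_c between -0.002 and 0.006 m and horizontal distance between std_4 and pocket_d below 0.015 m and z of std_4 in the frame of pocket_d between -0.002 and 0.006 m) or (horizontal distance between blank and pocket_d below 0.1 m and horizontal distance between std_1 and pocket_d below 0.015 m and z of std_1 in the frame of pocket_d between -0.002 and 0.006 m and horizontal distance between std_2 and pocket_c below 0.015 m and z of std_2 in the frame of pocket_c between -0.002 and 0.006 m and horizontal distance between std_3 and pocket_b below 0.015 m and z of std_3 in the frame of pocket_b between -0.002 and 0.006 m and horizontal distance between std_4 and pocket_a below 0.015 m and z of std_4 in the frame of pocket_a between -0.002 and 0.006 m)) and angle between each of std_1, std_2, std_3, std_4, blank, rinse's own z axis and vertical below 0.08 rad and linear speed of each of std_1, std_2, std_3, std_4, blank, rinse below 0.02 m/s and contact force between each of std_1, std_2, std_3, std_4 and the fingers below 0.1 N and distance of each of blank, rinse from where it was at the start of the episode below 0.02 m); the robot touches nothing.
It fails at once if the blank is lifted or shoved away from its pocket (distance of blank from where it was at the start of the episode above 0.03 m).
It fails at once if the rinse bottle is lifted or shoved away from its pocket (distance of rinse from where it was at the start of the episode above 0.03 m).
It fails at once if a listed bottle is tipped over (angle between any of std_1, std_2, std_3, std_4, blank, rinse's own z axis and vertical above 0.8 rad).
It also fails if it takes over 115 s, if anything falls off the work surface, if the arm or the gripper's body presses on something with over 40 N, if the wrist force passes 120 N, or if a joint passes its speed limit or range.

### The arm

A 6-joint arm with a two-finger parallel gripper is mounted at the origin on the work surface. World frame = base frame: x ahead of the robot, y to its left, z up, the work surface at z = 0. Lengths are in m, angles in degrees, forces in N, time in s.
With the tool pointing down it reaches from about 0.275 to 0.775 m from the base axis. Payload 14.6 kg.
Tool frame: the origin (TCP) lies at the centre of the arm's flange, where the gripper is bolted on; the fingertips stand 173 mm ahead of it and the grasp point (between the pads) lies 155 mm ahead of it (ctrl.grasp_offset is the distance from the TCP to the grasp point, in m); z points along the fingers, y is the line along which they close (so a half turn about z gives the same grasp; the last joint's range is limited). The gripper opens to 85 mm and grips with 20 to 120 N. Pads are 22 mm wide; open, the fingers measure 114 mm over their backs; the gripper's body (76 mm by 85 mm) begins 54 mm behind the grasp point. The pads swing forward as they close: fully open they stand 13 mm farther back than shut.
Start: joints at [-8.898, 15.075, -2.767, 72.158, 0, 81.102], TCP at [0.525, -0, 0.405] pointing down, gripper open.
Joint ranges: [-151.79, 151.79], [-50.71, 97.33], [-67.44, 78.34], [-121.81, 120.89], [-77.56, 73.72], [-180, 180]. Speed limits (degrees/s): [108.29, 108.29, 147.25, 159.86, 180, 180].

### API

Orientations are given as a 3x3 rotation matrix whose columns are the frame's x, y, z axes.
In Python, from plant import sensors, optics, ctrl gives the robot as it stands.
- The arm moves only by the tool carry_out, never from a script. Its argument "series" is a list of rows, each an object of numbers: "tx", "ty", "tz": the shift along the tool's x, y, z scaled (see below); "ax", "ay", "az": the turn, a rotation vector about the tool's x, y, z scaled (see below); "claw": the opening in per cent of the stroke, from 0 (shut) to 100 (fully open). A call has 1 to 8 rows; each row is the pose to reach, as a shift and turn from the pose commanded when the call began, along the tool's axes at that moment, turning the shorter way round; what a row does not reach only later rows make up. The controller multiplies each number of a shift by 0.4 m and each number of a turn by pi rad. A row lasts 1/8 s, in which the tool goes at most 62.5 mm and 10.7 degrees, less where a joint would pass 70% of its speed; a pose out of reach is approached as far as the arm can. A call with a number of a shift or a turn outside -1 to 1 is refused whole. A call with a gripper value outside its range is refused whole. The fingers move at their own pace and stop on an object; the grip force is fixed at half the most. Time passes only in rows, so rows that repeat a pose let the fingers close. It gives the time, the measured TCP pose, the force, the opening and the grip force at its end, in the units of the state.
- sensors.sense(): the state, without advancing time (a new reading comes with each control period).
- optics.snapshot(name): name is "scene" or "side" or "wrist"; returns (picture, depth): 480x640x3 uint8, red, green, blue; 480x640 float32, m along the optical axis (not along the pixel's ray), 0 where there is no reading.
- optics.camera_info(name): a dict with "fx", "fy", "cx", "cy" (pixels), "extrinsics" (4x4, takes a point from world to camera coordinates); the wrist camera has in their place "mount" (4x4, takes a point from camera to tool coordinates, whose origin is the TCP and whose axes are the flange's). Camera axes: x right, y up, looking along -z (the intrinsics and any distortion apply to the point x, -y, -z); pixel columns grow to the right and rows downward; lengths in m; the calibration is good to about 2 mm. A picture is of the moment at which its call begins: read the wrist's pose just before it. camera_info takes no time and is no camera call.
- ctrl.sign_off(): hands the job in; it is judged then, once.
The state is a dict: "t": time; "joints": joint angles; "qvel": joint speeds; "effort": joint torques, N m; "position": TCP position; "tcp_rot": TCP orientation; "force": force on the tool from outside, world axes, zero at the start; "wrist_torque": the same for the moment, N m; "opening": finger opening in m; "grasp_force": force on a finger pad.
Only numpy, scipy, OpenCV 4.12 (cv2) and the standard library are available. Lean on these libraries where they do the work, as an engineer would, in place of code of your own. Each camera call takes 0.05 s, during which the arm holds its last target. There are 200 camera calls.

## Working session

There is one attempt and no reset: what is moved stays moved. The work goes in short steps, Python scripts to look and compute and a tool call to move; the robot and the scene stay as the last step left them, time stands still between calls to the robot, and variables do not carry over. Pictures are saved under pics/ and viewed, at most 14 in all, crops included, and the job is handed in when it is done.

Besides the shell and the picture viewer there is one more tool, called after "Request:" as a command line: name --argument value ..., lists and objects as JSON in quotes. carry_out: Moves the arm, as the interface text tells. Shifts and turns lie within -1 to 1; 1 stands for 0.4 m of shift or pi rad of turn. Its arguments: {"type":"object","properties":{"series":{"type":"array"}},"required":["series"]}

```bash
mkdir -p pics; ls
python3 - <<'E'
from plant import sensors, optics, ctrl
import cv2, numpy as np
s=sensors.sense(); print(s['t'],s['position'],np.round(s['tcp_rot'],3).tolist(),s['opening'],ctrl.grasp_offset)
for n in("scene","wrist"):
    p,d=optics.snapshot(n); cv2.imwrite(f"pics/{n}0.png",p[:,:,::-1]); np.save(f"{n}0.npy",d)
    print(n,optics.camera_info(n))
E
```

```text
pics
0.0 [ 5.24909907e-01 -2.91896020e-06  4.04233581e-01] [[0.0, 1.0, -0.001], [1.0, -0.0, 0.0], [0.0, -0.001, -1.0]] 0.08524636430333625 0.1547
scene {'fx': 441.61578295862233, 'fy': 441.61578295862233, 'cx': 322.0089901548414, 'cy': 238.2290529029937, 'extrinsics': array([[-9.06568086e-01,  4.22059364e-01, -4.46353688e-04,
         4.94622185e-01],
       [-3.32978672e-01, -7.14575372e-01,  6.15229422e-01,
         1.42728436e-01],
       [ 2.59344385e-01,  5.57895985e-01,  7.88347994e-01,
        -9.24974688e-01],
       [ 0.00000000e+00,  0.00000000e+00,  0.00000000e+00,
         1.00000000e+00]])}
wrist {'fx': 373.5644464908693, 'fy': 373.5644464908693, 'cx': 323.87796608792576, 'cy': 234.4739584459051, 'mount': array([[-2.18533803e-04,  9.46967523e-01,  3.21329214e-01,
         8.32840227e-02],
       [ 9.99999975e-01,  2.23252702e-04,  2.21602615e-05,
        -8.60819034e-04],
       [-5.07525674e-05,  3.21329210e-01, -9.46967548e-01,
         3.13177800e-02],
       [ 0.00000000e+00,  0.00000000e+00,  0.00000000e+00,
         1.00000000e+00]])}
```

View pics/scene0.png

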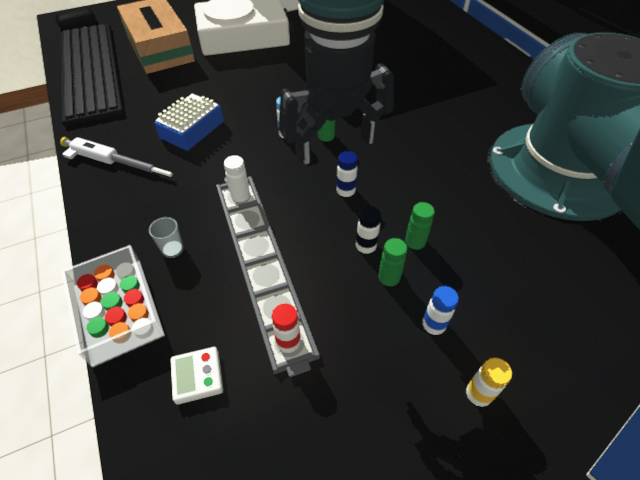

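View pics/wrist0.png

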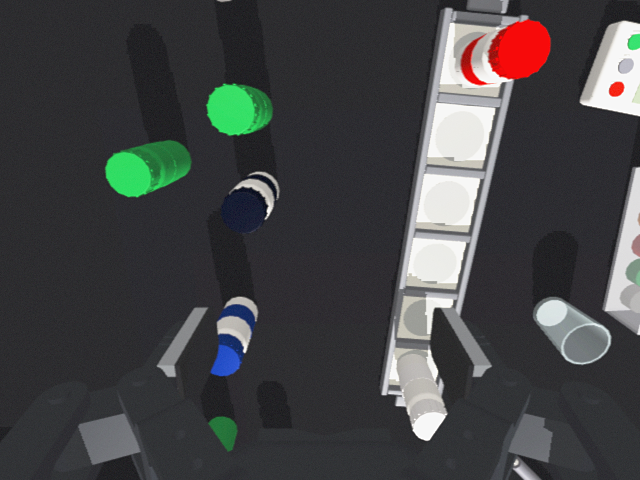

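Scene picture: the tray runs from the white cap (235,165) to the red cap (286,320). Candidates are royal/dark blue (347,170), navy (368,230), mid-blue (440,310) and a pale bottle mostly hidden behind the finger (279,105). Not to be moved are yellow (488,383) and the greens (420,225), (392,262) and (326,130). In the wrist picture, red is at +y and the blank at -y, so std_1 goes to pocket a.

```bash
cat > h.py <<'E'
from plant import sensors, optics, ctrl
import cv2, numpy as np
def cloud(n, save=None):
    s=sensors.sense(); c=optics.camera_info(n); p,d=optics.snapshot(n)
    if save: cv2.imwrite(save,p[:,:,::-1])
    v,u=np.mgrid[:480,:640]
    P=np.stack([(u-c['cx'])/c['fx']*d,-(v-c['cy'])/c['fy']*d,-d,np.ones_like(d)],-1)
    if n=='wrist':
        T=np.eye(4);T[:3,:3]=s['tcp_rot'];T[:3,3]=s['position'];T=T@c['mount']
    else: T=np.linalg.inv(c['extrinsics'])
    W=(P@T.T)[...,:3]; W[d==0]=np.nan
    return p,W
def caps(n, save=None, lo=.080, hi=.096):
    p,W=cloud(n,save); m=((W[...,2]>lo)&(W[...,2]<hi)).astype(np.uint8)
    k,L,st,ce=cv2.connectedComponentsWithStats(m)
    for i in range(1,k):
        if st[i,4]<60: continue
        q=W[L==i]; e=np.percentile(q,[1,99],axis=0)
        (cx,cy),r=cv2.minEnclosingCircle(q[:,:2].astype(np.float32))
        print(n,'px',ce[i].round(),'n',st[i,4],'mid',((e[0]+e[1])/2).round(4),'ext',(e[1]-e[0]).round(3),'circ',round(cx,4),round(cy,4),round(r,4),'rgb',np.median(p[L==i],0))
    return p,W
E
python3 - <<'E'
from h import *
caps('scene');caps('side','pics/side0.png')
p,W=caps('wrist')
m=((W[...,2]>-.003)&(W[...,2]<.012)&(p.min(-1)>110)&(W[...,0]<.75)).astype(np.uint8)
k,L,st,ce=cv2.connectedComponentsWithStats(m)
for i in range(1,k):
    if st[i,4]>300:
        q=W[L==i];print('liner',ce[i].round(),st[i,4],cv2.minAreaRect(q[:,:2].astype(np.float32)),np.median(q[:,2]))
E
```

```text
scene px [151.  20.] n 2079 mid [ 0.6502 -0.8335  0.0847] ext [0.13  0.216 0.007] circ 0.6538 -0.8374 0.1283 rgb [208. 160. 109.]
scene px [228.  10.] n 947 mid [ 0.4505 -0.7969  0.0854] ext [0.128 0.122 0.01 ] circ 0.451 -0.8005 0.0691 rgb [251. 249. 244.]
scene px [556. 153.] n 474 mid [0.0642 0.0062 0.0879] ext [0.041 0.129 0.016] circ 0.0465 0.0047 0.0691 rgb [31. 51. 50.]
scene px [348. 159.] n 254 mid [ 0.4307 -0.1333  0.0857] ext [0.033 0.034 0.011] circ 0.4303 -0.1341 0.0193 rgb [ 19.  38. 122.]
scene px [234. 165.] n 281 mid [ 0.6274 -0.2035  0.0881] ext [0.034 0.033 0.016] circ 0.6274 -0.2042 0.0186 rgb [242. 242. 238.]
scene px [423. 212.] n 331 mid [0.3748 0.0359 0.0857] ext [0.034 0.033 0.011] circ 0.3747 0.0351 0.0188 rgb [ 56. 165.  75.]
scene px [370. 216.] n 332 mid [0.4602 0.0061 0.086 ] ext [0.033 0.033 0.011] circ 0.4591 0.0058 0.0183 rgb [10. 13. 21.]
scene px [396. 248.] n 384 mid [0.4572 0.0831 0.0857] ext [0.033 0.033 0.011] circ 0.4567 0.0821 0.0187 rgb [ 57. 165.  76.]
scene px [446. 298.] n 486 mid [0.4374 0.1901 0.0857] ext [0.033 0.034 0.011] circ 0.4365 
[... 3741 characters left out ...]
82585), (0.05924521014094353, 0.059256911277770996), 85.53861999511719) 0.0055782761407180415
liner [446. 203.] 3046 ((0.6469473838806152, -0.007167208939790726), (0.060468889772892, 0.05884105712175369), 85.06941223144531) 0.005606476050305537
liner [435. 263.] 2524 ((0.6408991813659668, -0.07391437888145447), (0.05939453840255737, 0.0598086453974247), 85.05668640136719) 0.005581704455829034
liner [418. 316.] 1528 ((0.6343555450439453, -0.13992781937122345), (0.060635458678007126, 0.057831257581710815), 80.5223388671875) 0.0055552796899656365
liner [410. 362.] 700 ((0.6291663646697998, -0.20729607343673706), (0.05418233945965767, 0.05924919247627258), 86.83181762695312) 0.005662492804650948
```

View pics/side0.png

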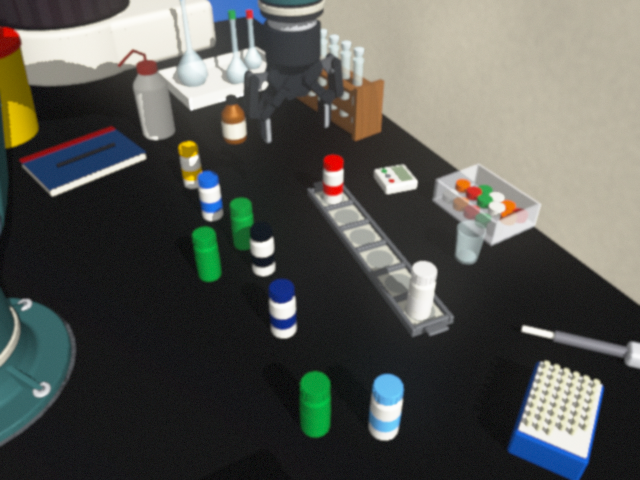

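The side picture shows all the bottles: pale std_1 (388,405), royal std_3 (282,308), navy std_4 (262,250), mid-blue std_2 (209,195), with the blank at (423,290) and red at (333,180). Look-alikes are greens (315,403), (207,254), (241,222) and yellow (189,163). For the close crop I'll compare the four cap colours side by side while starting over std_4.

Run:
```python
import cv2,numpy as np
p=cv2.imread('pics/side0.png')
c=[cv2.resize(p[v-50:v+50,u-40:u+40],None,fx=2.4,fy=2.4) for u,v in((388,405),(209,195),(282,308),(262,250))]
cv2.imwrite('pics/crop.png',np.hstack(c))
```

```text
(no output)
```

View pics/crop.png

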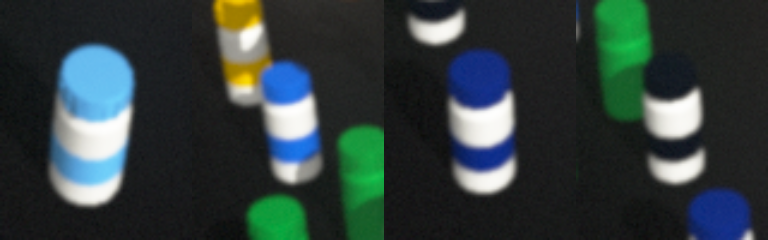

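Request:
carry_out --series '[{"tx": 0.013, "ty": -0.165, "tz": 0.2, "claw": 70}, {"tx": 0.013, "ty": -0.165, "tz": 0.2, "claw": 70}, {"tx": 0.013, "ty": -0.165, "tz": 0.2, "claw": 70}, {"tx": 0.013, "ty": -0.165, "tz": 0.4, "claw": 70}, {"tx": 0.013, "ty": -0.165, "tz": 0.515, "claw": 70}, {"tx": 0.013, "ty": -0.165, "tz": 0.515, "claw": 70}]'

```text
schema error: expected keys tx, ty, tz, ax, ay, az, claw
```

The crops run sky-blue (95,75), mid-blue (287,85), royal (480,80), navy (670,75), so the order is unmistakable. The move call needs all seven keys.

Request:
carry_out --series '[{"tx": 0.013, "ty": -0.165, "tz": 0.2, "ax": 0, "ay": 0, "az": 0, "claw": 70}, {"tx": 0.013, "ty": -0.165, "tz": 0.2, "ax": 0, "ay": 0, "az": 0, "claw": 70}, {"tx": 0.013, "ty": -0.165, "tz": 0.2, "ax": 0, "ay": 0, "az": 0, "claw": 70}, {"tx": 0.013, "ty": -0.165, "tz": 0.4, "ax": 0, "ay": 0, "az": 0, "claw": 70}, {"tx": 0.013, "ty": -0.165, "tz": 0.515, "ax": 0, "ay": 0, "az": 0, "claw": 70}, {"tx": 0.013, "ty": -0.165, "tz": 0.515, "ax": 0, "ay": 0, "az": 0, "claw": 70}]'

```text
t: 1.0
position: [0.4587, 0.0052, 0.1969]
tcp_rot: [[0.0, 1.0, -0.005], [1.0, -0.0, 0.001], [0.001, -0.005, -1.0]]
force: [-0.3, -0.0, 2.1]
opening: 0.0596
grasp_force: 0.0
```

Request:
carry_out --series '[{"tx": 0, "ty": 0, "tz": 0, "ax": 0, "ay": 0, "az": 0, "claw": 0}, {"tx": 0, "ty": 0, "tz": 0, "ax": 0, "ay": 0, "az": 0, "claw": 0}, {"tx": 0, "ty": 0, "tz": 0, "ax": 0, "ay": 0, "az": 0, "claw": 0}, {"tx": 0, "ty": 0, "tz": 0, "ax": 0, "ay": 0, "az": 0, "claw": 0}, {"tx": 0, "ty": 0, "tz": -0.1, "ax": 0, "ay": 0, "az": 0, "claw": 0}, {"tx": 0, "ty": 0, "tz": -0.22, "ax": 0, "ay": 0, "az": 0, "claw": 0}, {"tx": 0, "ty": 0, "tz": -0.32, "ax": 0, "ay": 0, "az": 0, "claw": 0}, {"tx": 0, "ty": 0, "tz": -0.32, "ax": 0, "ay": 0, "az": 0, "claw": 0}]'

```text
t: 2.0
position: [0.4598, 0.0051, 0.331]
tcp_rot: [[-0.0, 1.0, 0.007], [1.0, 0.0, -0.001], [-0.001, 0.007, -1.0]]
force: [0.0, -0.2, -1.1]
opening: 0.0368
grasp_force: 60.3
```

Request:
carry_out --series '[{"tx": 0.04, "ty": 0.14, "tz": 0, "ax": 0, "ay": 0, "az": 0, "claw": 0}, {"tx": 0.08, "ty": 0.28, "tz": 0, "ax": 0, "ay": 0, "az": 0, "claw": 0}, {"tx": 0.12, "ty": 0.42, "tz": 0, "ax": 0, "ay": 0, "az": 0, "claw": 0}, {"tx": 0.133, "ty": 0.485, "tz": 0, "ax": 0, "ay": 0, "az": 0, "claw": 0}, {"tx": 0.133, "ty": 0.485, "tz": 0, "ax": 0, "ay": 0, "az": 0, "claw": 0}, {"tx": 0.133, "ty": 0.485, "tz": 0.12, "ax": 0, "ay": 0, "az": 0, "claw": 0}, {"tx": 0.133, "ty": 0.485, "tz": 0.22, "ax": 0, "ay": 0, "az": 0, "claw": 0}, {"tx": 0.133, "ty": 0.485, "tz": 0.25, "ax": 0, "ay": 0, "az": 0, "claw": 0}]'

```text
t: 3.0
position: [0.6516, 0.0582, 0.2252]
tcp_rot: [[0.0, 1.0, -0.003], [1.0, -0.0, 0.0], [0.0, -0.003, -1.0]]
force: [-1.0, 0.2, 0.5]
opening: 0.0365
grasp_force: 60.5
```

Run:
```python
from h import *
s=sensors.sense();print(s['position'],s['force'])
p,W=caps('scene','pics/s1.png',.06,.13)
cv2.imwrite('pics/w1.png',optics.snapshot('wrist')[0][:,:,::-1])
```

```text
[0.65161684 0.05819908 0.22518227] [-1.04640483  0.2237335   0.52026608]
scene px [141.  26.] n 1367 mid [ 0.6832 -0.8334  0.0748] ext [0.07  0.22  0.027] circ 0.6805 -0.837 0.1175 rgb [206. 159. 108.]
scene px [566. 155.] n 2931 mid [0.0548 0.0432 0.0954] ext [0.063 0.291 0.068] circ 0.0663 0.0393 0.1567 rgb [32. 51. 51.]
scene px [326. 109.] n 336 mid [ 0.3952 -0.3013  0.0757] ext [0.034 0.033 0.03 ] circ 0.3937 -0.3023 0.0195 rgb [31. 89. 42.]
scene px [348. 163.] n 417 mid [ 0.4313 -0.1327  0.0759] ext [0.033 0.034 0.031] circ 0.4307 -0.1339 0.0198 rgb [ 20.  40. 123.]
scene px [422. 216.] n 516 mid [0.3754 0.0363 0.0758] ext [0.033 0.034 0.03 ] circ 0.3745 0.0359 0.0189 rgb [ 38.  110.5  50.5]
scene px [163. 228.] n 149 mid [ 0.7801 -0.1338  0.0624] ext [0.046 0.047 0.005] circ 0.7795 -0.134 0.0247 rgb [118. 129. 125.]
scene px [395. 252.] n 571 mid [0.4578 0.0833 0.076 ] ext [0.034 0.034 0.03 ] circ 0.4569 0.0827 0.0187 rgb [ 45. 131.  60.]
scene px [275. 280.] n 1623 mid [0.6509 0.0629 0.0953] ext [0.107 0.028 0.068] circ 0.6508 0.0706 0.0583 rgb [29. 30. 31.]
scene px [444. 301.] n 694 mid [0.4379 0.1912 0.0762] ext [0.034 0.034 0.03 ] circ 0.436 0.1902 0.0199 rgb [ 48.  114.  213.5]
scene px [285. 320.] n 754 mid [0.6599 0.123  0.0792] ext [0.035 0.034 0.036] circ 0.6592 0.1224 0.0191 rgb [141.  29.  27.]
scene px [495. 375.] n 907 mid [0.4413 0.3101 0.0762] ext [0.034 0.035 0.03 ] circ 0.4401 0.31 0.0194 rgb [250. 231.  76.]
```

View pics/s1.png

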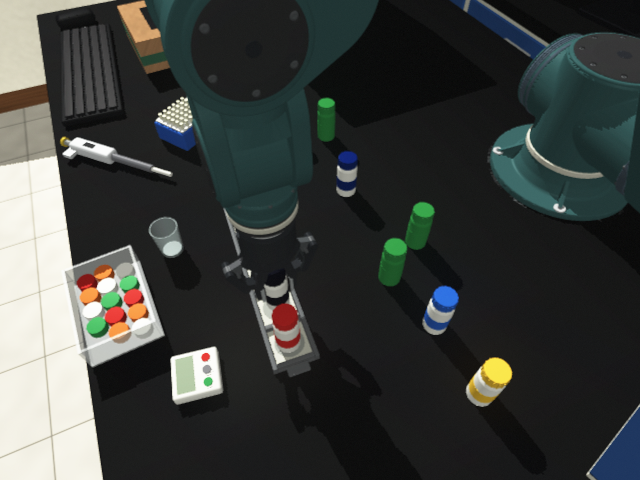

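The held navy bottle (276,285) hangs upright over the free pocket next to the red bottle (286,325). Lower, release, retreat.

Request:
carry_out --series '[{"tx": 0, "ty": 0.003, "tz": 0.03, "ax": 0, "ay": 0, "az": 0, "claw": 0}, {"tx": 0, "ty": 0.003, "tz": 0.05, "ax": 0, "ay": 0, "az": 0, "claw": 0}, {"tx": 0, "ty": 0.003, "tz": 0.05, "ax": 0, "ay": 0, "az": 0, "claw": 0}, {"tx": 0, "ty": 0.003, "tz": 0.05, "ax": 0, "ay": 0, "az": 0, "claw": 70}, {"tx": 0, "ty": 0.003, "tz": 0.05, "ax": 0, "ay": 0, "az": 0, "claw": 70}, {"tx": 0, "ty": 0.003, "tz": 0.05, "ax": 0, "ay": 0, "az": 0, "claw": 70}, {"tx": 0, "ty": 0.003, "tz": -0.1, "ax": 0, "ay": 0, "az": 0, "claw": 70}, {"tx": 0, "ty": 0.003, "tz": -0.25, "ax": 0, "ay": 0, "az": 0, "claw": 70}]'

```text
t: 4.1
position: [0.6539, 0.0584, 0.3279]
tcp_rot: [[0.0, 1.0, -0.001], [1.0, -0.0, 0.0], [0.0, -0.001, -1.0]]
force: [1.4, 0.4, 1.0]
opening: 0.0598
grasp_force: 0.0
```

Request:
carry_out --series '[{"tx": -0.1, "ty": -0.12, "tz": 0, "ax": 0, "ay": 0, "az": 0, "claw": 70}, {"tx": -0.2, "ty": -0.23, "tz": 0, "ax": 0, "ay": 0, "az": 0, "claw": 70}, {"tx": -0.3, "ty": -0.35, "tz": 0, "ax": 0, "ay": 0, "az": 0, "claw": 70}, {"tx": -0.4, "ty": -0.46, "tz": 0, "ax": 0, "ay": 0, "az": 0, "claw": 70}, {"tx": -0.48, "ty": -0.56, "tz": 0, "ax": 0, "ay": 0, "az": 0, "claw": 70}, {"tx": -0.48, "ty": -0.56, "tz": 0, "ax": 0, "ay": 0, "az": 0, "claw": 70}, {"tx": -0.48, "ty": -0.56, "tz": 0, "ax": 0, "ay": 0, "az": 0, "claw": 70}]'

```text
t: 4.97
position: [0.4305, -0.1337, 0.3269]
tcp_rot: [[0.001, 1.0, 0.001], [1.0, -0.001, -0.0], [-0.0, 0.001, -1.0]]
force: [0.0, -0.7, 0.3]
opening: 0.0599
grasp_force: 0.0
```

Run:
```python
from h import *
caps('wrist','pics/w2.png');caps('side')
```

```text
wrist px [323. 253.] n 2618 mid [ 0.4292 -0.1338  0.0848] ext [0.033 0.033 0.008] circ 0.4291 -0.1346 0.0185 rgb [ 47. 100. 234.]
wrist px [616. 354.] n 2411 mid [ 0.6216 -0.2043  0.0875] ext [0.026 0.034 0.014] circ 0.6253 -0.2053 0.0188 rgb [247. 247. 247.]
side px [583.  22.] n 719 mid [1.6521 0.457  0.0879] ext [0.017 0.416 0.016] circ 1.6488 0.4617 0.2205 rgb [184. 178. 160.]
side px [201.  39.] n 123 mid [0.6554 0.8341 0.0879] ext [0.061 0.02  0.015] circ 0.656 0.8363 0.0321 rgb [239. 237. 227.]
side px [165.  48.] n 264 mid [0.5484 0.8183 0.0881] ext [0.118 0.027 0.016] circ 0.5475 0.8214 0.064 rgb [240. 237. 228.]
side px [190.  54.] n 91 mid [0.5959 0.7509 0.088 ] ext [0.034 0.024 0.016] circ 0.5952 0.7531 0.0183 rgb [211. 224. 224.]
side px [85. 67.] n 511 mid [0.3463 0.7945 0.088 ] ext [0.181 0.029 0.016] circ 0.3476 0.8023 0.0949 rgb [241. 238. 229.]
side px [368. 101.] n 198 mid [0.8556 0.3034 0.0882] ext [0.078 0.014 0.015] circ 0.8564 0.3075 0.0409 rgb [161. 109.  63.]
side px [153. 103.] n 225 mid [0.4383 0.5302 0.088 ] ext [0.069 0.038 0.016] circ 0.4398 0.5448 0.037
[... 686 characters left out ...]
 ext [0.034 0.035 0.01 ] circ 0.375 0.0314 0.0193 rgb [16. 94. 40.]
side px [424. 273.] n 466 mid [ 0.6266 -0.2083  0.088 ] ext [0.034 0.034 0.015] circ 0.6264 -0.2083 0.0189 rgb [240. 239. 236.]
side px [281. 289.] n 417 mid [ 0.4293 -0.1381  0.0851] ext [0.033 0.033 0.01 ] circ 0.4303 -0.1373 0.0187 rgb [ 17.  44. 129.]
side px [  6. 328.] n 222 mid [ 0.0744 -0.0253  0.0881] ext [0.019 0.061 0.016] circ 0.0736 -0.0247 0.0329 rgb [42. 74. 74.]
side px [315. 385.] n 644 mid [ 0.3937 -0.3068  0.0852] ext [0.033 0.033 0.01 ] circ 0.394 -0.3068 0.0186 rgb [ 11. 155.  58.]
side px [388. 388.] n 652 mid [ 0.469  -0.352   0.0853] ext [0.033 0.033 0.009] circ 0.47 -0.3517 0.019 rgb [103. 189. 239.]
```

View pics/w2.png

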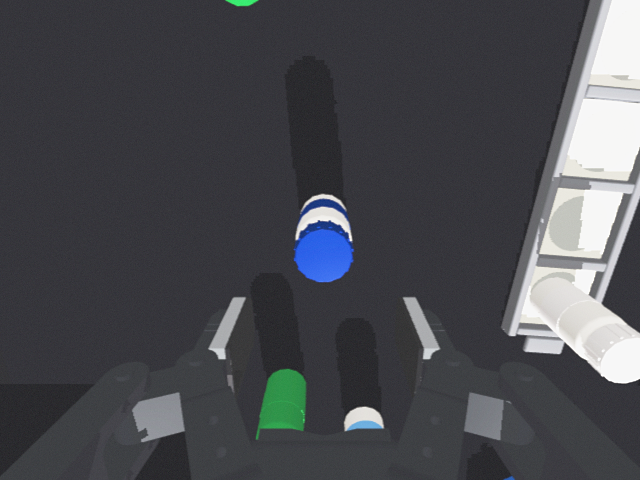

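std_4 stands in pocket d (side view: centre within 1 mm, cap height right). The wrist picture shows std_3 (323,255) centred between the open fingers at (225,325) and (420,325). Grasp it.

Request:
carry_out --series '[{"tx": 0, "ty": -0.002, "tz": 0.14, "ax": 0, "ay": 0, "az": 0, "claw": 70}, {"tx": 0, "ty": -0.002, "tz": 0.27, "ax": 0, "ay": 0, "az": 0, "claw": 70}, {"tx": 0, "ty": -0.002, "tz": 0.32, "ax": 0, "ay": 0, "az": 0, "claw": 70}, {"tx": 0, "ty": -0.002, "tz": 0.32, "ax": 0, "ay": 0, "az": 0, "claw": 70}, {"tx": 0, "ty": -0.002, "tz": 0.32, "ax": 0, "ay": 0, "az": 0, "claw": 0}, {"tx": 0, "ty": -0.002, "tz": 0.32, "ax": 0, "ay": 0, "az": 0, "claw": 0}, {"tx": 0, "ty": -0.002, "tz": 0.32, "ax": 0, "ay": 0, "az": 0, "claw": 0}, {"tx": 0, "ty": -0.002, "tz": 0.32, "ax": 0, "ay": 0, "az": 0, "claw": 0}]'

```text
t: 6.08
position: [0.4299, -0.1337, 0.1998]
tcp_rot: [[-0.0, 1.0, 0.002], [1.0, 0.0, -0.001], [-0.001, 0.002, -1.0]]
force: [-0.7, 2.2, 7.7]
opening: 0.0368
grasp_force: 59.9
```

Request:
carry_out --series '[{"tx": 0, "ty": 0, "tz": -0.12, "ax": 0, "ay": 0, "az": 0, "claw": 0}, {"tx": 0, "ty": 0, "tz": -0.25, "ax": 0, "ay": 0, "az": 0, "claw": 0}, {"tx": 0.04, "ty": 0.06, "tz": -0.32, "ax": 0, "ay": 0, "az": 0, "claw": 0}, {"tx": 0.11, "ty": 0.19, "tz": -0.32, "ax": 0, "ay": 0, "az": 0, "claw": 0}, {"tx": 0.18, "ty": 0.32, "tz": -0.32, "ax": 0, "ay": 0, "az": 0, "claw": 0}, {"tx": 0.26, "ty": 0.44, "tz": -0.32, "ax": 0, "ay": 0, "az": 0, "claw": 0}, {"tx": 0.316, "ty": 0.544, "tz": -0.32, "ax": 0, "ay": 0, "az": 0, "claw": 0}, {"tx": 0.316, "ty": 0.544, "tz": -0.32, "ax": 0, "ay": 0, "az": 0, "claw": 0}]'

```text
t: 7.08
position: [0.6489, -0.0055, 0.3264]
tcp_rot: [[-0.002, 1.0, 0.001], [1.0, 0.002, 0.0], [0.0, 0.001, -1.0]]
force: [-1.0, 0.0, -0.3]
opening: 0.0372
grasp_force: 60.0
```

Request:
carry_out --series '[{"tx": 0, "ty": 0, "tz": 0.1, "ax": 0, "ay": 0, "az": 0, "claw": 0}, {"tx": 0, "ty": 0, "tz": 0.2, "ax": 0, "ay": 0, "az": 0, "claw": 0}, {"tx": 0, "ty": 0, "tz": 0.27, "ax": 0, "ay": 0, "az": 0, "claw": 0}, {"tx": 0, "ty": 0, "tz": 0.3, "ax": 0, "ay": 0, "az": 0, "claw": 0}, {"tx": 0, "ty": 0, "tz": 0.3, "ax": 0, "ay": 0, "az": 0, "claw": 0}]'

```text
t: 7.7
position: [0.6467, -0.0075, 0.2072]
tcp_rot: [[0.0, 1.0, 0.0], [1.0, -0.0, -0.0], [-0.0, 0.0, -1.0]]
force: [-0.4, 0.3, -0.6]
opening: 0.0365
grasp_force: 60.0
```

Request:
carry_out --series '[{"tx": 0, "ty": 0, "tz": 0.003, "ax": 0, "ay": 0, "az": 0, "claw": 0}, {"tx": 0, "ty": 0, "tz": 0.003, "ax": 0, "ay": 0, "az": 0, "claw": 70}, {"tx": 0, "ty": 0, "tz": 0.003, "ax": 0, "ay": 0, "az": 0, "claw": 70}, {"tx": 0, "ty": 0, "tz": 0.003, "ax": 0, "ay": 0, "az": 0, "claw": 70}, {"tx": 0, "ty": 0, "tz": -0.12, "ax": 0, "ay": 0, "az": 0, "claw": 70}, {"tx": 0, "ty": 0, "tz": -0.26, "ax": 0, "ay": 0, "az": 0, "claw": 70}, {"tx": 0, "ty": 0, "tz": -0.3, "ax": 0, "ay": 0, "az": 0, "claw": 70}]'

```text
t: 8.57
position: [0.6474, -0.0072, 0.3304]
tcp_rot: [[-0.0, 1.0, 0.005], [1.0, 0.0, -0.001], [-0.001, 0.005, -1.0]]
force: [0.9, -0.1, -0.3]
opening: 0.0599
grasp_force: 0.0
```

Request:
carry_out --series '[{"tx": 0.1, "ty": -0.11, "tz": 0, "ax": 0, "ay": 0, "az": 0, "claw": 70}, {"tx": 0.2, "ty": -0.22, "tz": 0, "ax": 0, "ay": 0, "az": 0, "claw": 70}, {"tx": 0.3, "ty": -0.33, "tz": 0, "ax": 0, "ay": 0, "az": 0, "claw": 70}, {"tx": 0.4, "ty": -0.43, "tz": 0, "ax": 0, "ay": 0, "az": 0, "claw": 70}, {"tx": 0.494, "ty": -0.526, "tz": 0, "ax": 0, "ay": 0, "az": 0, "claw": 70}, {"tx": 0.494, "ty": -0.526, "tz": 0, "ax": 0, "ay": 0, "az": 0, "claw": 70}, {"tx": 0.494, "ty": -0.526, "tz": 0, "ax": 0, "ay": 0, "az": 0, "claw": 70}]'

```text
t: 9.45
position: [0.4368, 0.1904, 0.3269]
tcp_rot: [[-0.001, 1.0, 0.001], [1.0, 0.001, 0.0], [0.0, 0.001, -1.0]]
force: [0.0, 0.4, -0.7]
opening: 0.0602
grasp_force: 0.0
```

Run:
```python
from h import *
caps('wrist');caps('side')
```

```text
wrist px [330.  33.] n 4149 mid [0.4392 0.3078 0.0861] ext [0.033 0.03  0.006] circ 0.4393 0.3096 0.0183 rgb [247. 247.  10.]
wrist px [323. 253.] n 2620 mid [0.4359 0.1904 0.085 ] ext [0.033 0.033 0.007] circ 0.4358 0.19 0.0185 rgb [ 82. 227. 247.]
wrist px [634. 350.] n 405 mid [0.6429 0.121  0.0859] ext [0.006 0.024 0.012] circ 0.6459 0.1217 0.0135 rgb [220.  26.  19.]
wrist px [352. 395.] n 1924 mid [0.4553 0.0832 0.0846] ext [0.034 0.033 0.008] circ 0.4557 0.0829 0.0185 rgb [132. 247. 190.]
wrist px [621. 424.] n 1749 mid [0.6467 0.0596 0.0874] ext [0.024 0.033 0.014] circ 0.6508 0.0589 0.0187 rgb [23. 32. 59.]
wrist px [251. 433.] n 133 mid [0.3823 0.0486 0.0841] ext [0.009 0.008 0.008] circ 0.3827 0.0491 0.0066 rgb [ 54. 161.  81.]
side px [583.  22.] n 721 mid [1.6524 0.4578 0.088 ] ext [0.017 0.419 0.016] circ 1.6502 0.4637 0.2227 rgb [203. 196. 176.]
side px [154.  50.] n 122 mid [0.5179 0.8141 0.0883] ext [0.059 0.017 0.015] circ 0.5203 0.8169 0.0326 rgb [248. 246. 239.]
side px [134.  57.] n 65 mid [0.4642 0.8061 0.0874] ext [0.042 0.016 0.014] circ 0.4641 0.8069 0.0232 r
[... 1062 characters left out ...]
t [0.034 0.033 0.015] circ 0.6485 -0.0124 0.0206 rgb [ 47.  62. 142.]
side px [240. 206.] n 272 mid [0.4563 0.0786 0.085 ] ext [0.033 0.034 0.009] circ 0.4558 0.0792 0.0201 rgb [ 29. 169.  68.]
side px [204. 235.] n 313 mid [0.3741 0.0318 0.0851] ext [0.034 0.034 0.009] circ 0.3736 0.0318 0.019 rgb [ 18. 171.  66.]
side px [424. 273.] n 464 mid [ 0.6265 -0.2081  0.088 ] ext [0.033 0.034 0.015] circ 0.6266 -0.2079 0.0194 rgb [249. 248. 247.]
side px [315. 385.] n 651 mid [ 0.3939 -0.3068  0.0851] ext [0.034 0.033 0.01 ] circ 0.3935 -0.3057 0.0192 rgb [ 14. 171.  65.]
side px [388. 388.] n 657 mid [ 0.469  -0.3519  0.0852] ext [0.033 0.033 0.01 ] circ 0.4695 -0.3516 0.0183 rgb [114. 208. 248.]
```

std_3 is good in pocket c, and std_2 is centred under the gripper.

Request:
carry_out --series '[{"tx": 0, "ty": -0.002, "tz": 0.14, "ax": 0, "ay": 0, "az": 0, "claw": 70}, {"tx": 0, "ty": -0.002, "tz": 0.27, "ax": 0, "ay": 0, "az": 0, "claw": 70}, {"tx": 0, "ty": -0.002, "tz": 0.32, "ax": 0, "ay": 0, "az": 0, "claw": 70}, {"tx": 0, "ty": -0.002, "tz": 0.32, "ax": 0, "ay": 0, "az": 0, "claw": 70}, {"tx": 0, "ty": -0.002, "tz": 0.32, "ax": 0, "ay": 0, "az": 0, "claw": 0}, {"tx": 0, "ty": -0.002, "tz": 0.32, "ax": 0, "ay": 0, "az": 0, "claw": 0}, {"tx": 0, "ty": -0.002, "tz": 0.32, "ax": 0, "ay": 0, "az": 0, "claw": 0}, {"tx": 0, "ty": -0.002, "tz": 0.32, "ax": 0, "ay": 0, "az": 0, "claw": 0}]'

```text
t: 10.55
position: [0.4364, 0.1904, 0.1999]
tcp_rot: [[0.0, 1.0, 0.002], [1.0, -0.0, 0.0], [0.0, 0.002, -1.0]]
force: [-0.6, -1.5, 7.7]
opening: 0.0367
grasp_force: 60.1
```

Request:
carry_out --series '[{"tx": 0, "ty": 0, "tz": -0.12, "ax": 0, "ay": 0, "az": 0, "claw": 0}, {"tx": 0, "ty": 0, "tz": -0.25, "ax": 0, "ay": 0, "az": 0, "claw": 0}, {"tx": 0, "ty": 0, "tz": -0.32, "ax": 0, "ay": 0, "az": 0, "claw": 0}, {"tx": -0.11, "ty": 0.08, "tz": -0.32, "ax": 0, "ay": 0, "az": 0, "claw": 0}, {"tx": -0.22, "ty": 0.17, "tz": -0.32, "ax": 0, "ay": 0, "az": 0, "claw": 0}, {"tx": -0.33, "ty": 0.26, "tz": -0.32, "ax": 0, "ay": 0, "az": 0, "claw": 0}, {"tx": -0.44, "ty": 0.345, "tz": -0.32, "ax": 0, "ay": 0, "az": 0, "claw": 0}, {"tx": -0.55, "ty": 0.43, "tz": -0.32, "ax": 0, "ay": 0, "az": 0, "claw": 0}]'

```text
t: 11.55
position: [0.6087, -0.0313, 0.3276]
tcp_rot: [[0.0, 1.0, 0.001], [1.0, -0.0, -0.0], [-0.0, 0.001, -1.0]]
force: [0.6, 0.6, 0.1]
opening: 0.0365
grasp_force: 60.1
```

Request:
carry_out --series '[{"tx": -0.108, "ty": 0.0835, "tz": 0, "ax": 0, "ay": 0, "az": 0, "claw": 0}, {"tx": -0.108, "ty": 0.0835, "tz": 0, "ax": 0, "ay": 0, "az": 0, "claw": 0}, {"tx": -0.108, "ty": 0.0835, "tz": 0, "ax": 0, "ay": 0, "az": 0, "claw": 0}, {"tx": -0.108, "ty": 0.0835, "tz": 0.1, "ax": 0, "ay": 0, "az": 0, "claw": 0}, {"tx": -0.108, "ty": 0.0835, "tz": 0.2, "ax": 0, "ay": 0, "az": 0, "claw": 0}, {"tx": -0.108, "ty": 0.0835, "tz": 0.28, "ax": 0, "ay": 0, "az": 0, "claw": 0}, {"tx": -0.108, "ty": 0.0835, "tz": 0.303, "ax": 0, "ay": 0, "az": 0, "claw": 0}, {"tx": -0.108, "ty": 0.0835, "tz": 0.303, "ax": 0, "ay": 0, "az": 0, "claw": 0}]'

```text
t: 12.55
position: [0.6408, -0.0719, 0.2069]
tcp_rot: [[-0.001, 1.0, 0.001], [1.0, 0.001, -0.0], [-0.0, 0.001, -1.0]]
force: [1.0, 0.2, -1.0]
opening: 0.0367
grasp_force: 60.4
```

Request:
carry_out --series '[{"tx": 0, "ty": 0, "tz": 0.001, "ax": 0, "ay": 0, "az": 0, "claw": 0}, {"tx": 0, "ty": 0, "tz": 0.001, "ax": 0, "ay": 0, "az": 0, "claw": 70}, {"tx": 0, "ty": 0, "tz": 0.001, "ax": 0, "ay": 0, "az": 0, "claw": 70}, {"tx": 0, "ty": 0, "tz": 0.001, "ax": 0, "ay": 0, "az": 0, "claw": 70}, {"tx": 0, "ty": 0, "tz": -0.12, "ax": 0, "ay": 0, "az": 0, "claw": 70}, {"tx": 0, "ty": 0, "tz": -0.26, "ax": 0, "ay": 0, "az": 0, "claw": 70}, {"tx": 0, "ty": 0, "tz": -0.303, "ax": 0, "ay": 0, "az": 0, "claw": 70}]'

```text
t: 13.42
position: [0.6416, -0.0729, 0.3303]
tcp_rot: [[0.0, 1.0, 0.004], [1.0, -0.0, -0.001], [-0.001, 0.004, -1.0]]
force: [0.2, -0.8, -0.8]
opening: 0.0594
grasp_force: 0.0
```

Request:
carry_out --series '[{"tx": -0.12, "ty": -0.08, "tz": 0, "ax": 0, "ay": 0, "az": 0, "claw": 70}, {"tx": -0.24, "ty": -0.15, "tz": 0, "ax": 0, "ay": 0, "az": 0, "claw": 70}, {"tx": -0.36, "ty": -0.22, "tz": 0, "ax": 0, "ay": 0, "az": 0, "claw": 70}, {"tx": -0.48, "ty": -0.3, "tz": 0, "ax": 0, "ay": 0, "az": 0, "claw": 70}, {"tx": -0.6, "ty": -0.37, "tz": 0, "ax": 0, "ay": 0, "az": 0, "claw": 70}, {"tx": -0.688, "ty": -0.431, "tz": 0, "ax": 0, "ay": 0, "az": 0, "claw": 70}, {"tx": -0.688, "ty": -0.431, "tz": 0, "ax": 0, "ay": 0, "az": 0, "claw": 70}, {"tx": -0.688, "ty": -0.431, "tz": 0, "ax": 0, "ay": 0, "az": 0, "claw": 70}]'

```text
t: 14.42
position: [0.4689, -0.3478, 0.3267]
tcp_rot: [[0.0, 1.0, 0.0], [1.0, -0.0, 0.0], [0.0, 0.0, -1.0]]
force: [-0.6, 0.5, 0.5]
opening: 0.0598
grasp_force: 0.0
```

Run:
```python
from h import *
caps('wrist','pics/w3.png');caps('side')
```

```text
wrist px [626.  10.] n 577 mid [ 0.6186 -0.2187  0.0871] ext [0.016 0.01  0.014] circ 0.6181 -0.2187 0.0106 rgb [247. 247. 246.]
wrist px [192. 180.] n 3202 mid [ 0.394  -0.3035  0.085 ] ext [0.033 0.033 0.008] circ 0.3933 -0.3042 0.0186 rgb [ 55. 237. 112.]
wrist px [325. 254.] n 2624 mid [ 0.4687 -0.3483  0.0849] ext [0.033 0.033 0.008] circ 0.4685 -0.3491 0.0186 rgb [191. 247. 247.]
side px [584.  22.] n 723 mid [1.6517 0.458  0.088 ] ext [0.016 0.422 0.016] circ 1.645 0.4635 0.2224 rgb [195. 188. 169.]
side px [203.  38.] n 143 mid [0.6613 0.8367 0.088 ] ext [0.074 0.028 0.015] circ 0.6604 0.8382 0.0424 rgb [245. 243. 235.]
side px [164.  48.] n 264 mid [0.5475 0.8189 0.0879] ext [0.121 0.026 0.016] circ 0.5447 0.8223 0.0647 rgb [246. 243. 235.]
side px [190.  54.] n 92 mid [0.5964 0.7502 0.0878] ext [0.034 0.025 0.015] circ 0.5951 0.7529 0.0192 rgb [223.  233.5 234.5]
side px [293.  65.] n 63 mid [0.7991 0.5621 0.0877] ext [0.029 0.017 0.015] circ 0.7993 0.5629 0.0154 rgb [103.  78.  60.]
side px [153. 102.] n 234 mid [0.4384 0.5308 0.088 ] ext [0.069 0.038 0.016] circ 0.4399 0.
[... 577 characters left out ...]
.0881] ext [0.019 0.028 0.015] circ 0.6392 -0.0084 0.0167 rgb [ 41.  56. 117.]
side px [240. 206.] n 269 mid [0.4559 0.0789 0.085 ] ext [0.034 0.035 0.009] circ 0.455 0.0793 0.0202 rgb [20. 94. 39.]
side px [204. 235.] n 313 mid [0.3738 0.031  0.0851] ext [0.034 0.034 0.01 ] circ 0.3748 0.032 0.0199 rgb [ 15. 126.  49.]
side px [  6. 328.] n 217 mid [ 0.0745 -0.0253  0.088 ] ext [0.019 0.062 0.016] circ 0.0746 -0.0254 0.034 rgb [45. 80. 80.]
side px [315. 385.] n 647 mid [ 0.3937 -0.3068  0.0852] ext [0.033 0.033 0.01 ] circ 0.3938 -0.306 0.0187 rgb [ 12. 164.  62.]
side px [388. 388.] n 655 mid [ 0.4691 -0.3519  0.0852] ext [0.033 0.034 0.01 ] circ 0.4694 -0.3516 0.0184 rgb [109. 199. 245.]
```

View pics/w3.png

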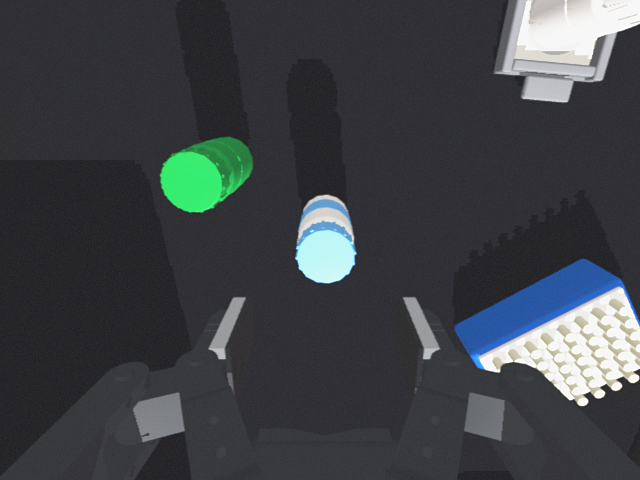

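The wrist view shows std_1 (325,255) centred, with the green bottle (195,180) and the tip rack (560,330) clear of the fingers.

Request:
carry_out --series '[{"tx": 0, "ty": 0, "tz": 0.14, "ax": 0, "ay": 0, "az": 0, "claw": 70}, {"tx": 0, "ty": 0, "tz": 0.27, "ax": 0, "ay": 0, "az": 0, "claw": 70}, {"tx": 0, "ty": 0, "tz": 0.32, "ax": 0, "ay": 0, "az": 0, "claw": 70}, {"tx": 0, "ty": 0, "tz": 0.32, "ax": 0, "ay": 0, "az": 0, "claw": 70}, {"tx": 0, "ty": 0, "tz": 0.32, "ax": 0, "ay": 0, "az": 0, "claw": 0}, {"tx": 0, "ty": 0, "tz": 0.32, "ax": 0, "ay": 0, "az": 0, "claw": 0}, {"tx": 0, "ty": 0, "tz": 0.32, "ax": 0, "ay": 0, "az": 0, "claw": 0}, {"tx": 0, "ty": 0, "tz": 0.32, "ax": 0, "ay": 0, "az": 0, "claw": 0}]'

```text
t: 15.52
position: [0.4693, -0.3482, 0.2002]
tcp_rot: [[-0.0, 1.0, 0.002], [1.0, 0.0, -0.001], [-0.001, 0.002, -1.0]]
force: [1.4, 2.4, 7.6]
opening: 0.0369
grasp_force: 60.5
```

Request:
carry_out --series '[{"tx": 0, "ty": 0, "tz": -0.12, "ax": 0, "ay": 0, "az": 0, "claw": 0}, {"tx": 0, "ty": 0, "tz": -0.25, "ax": 0, "ay": 0, "az": 0, "claw": 0}, {"tx": 0, "ty": 0, "tz": -0.32, "ax": 0, "ay": 0, "az": 0, "claw": 0}, {"tx": 0.11, "ty": 0.088, "tz": -0.32, "ax": 0, "ay": 0, "az": 0, "claw": 0}, {"tx": 0.22, "ty": 0.175, "tz": -0.32, "ax": 0, "ay": 0, "az": 0, "claw": 0}, {"tx": 0.33, "ty": 0.263, "tz": -0.32, "ax": 0, "ay": 0, "az": 0, "claw": 0}, {"tx": 0.44, "ty": 0.35, "tz": -0.32, "ax": 0, "ay": 0, "az": 0, "claw": 0}, {"tx": 0.523, "ty": 0.417, "tz": -0.32, "ax": 0, "ay": 0, "az": 0, "claw": 0}]'

```text
t: 16.52
position: [0.6367, -0.1367, 0.3276]
tcp_rot: [[-0.001, 1.0, 0.001], [1.0, 0.001, -0.0], [-0.0, 0.001, -1.0]]
force: [-0.3, -0.0, 0.1]
opening: 0.0364
grasp_force: 60.1
```

Request:
carry_out --series '[{"tx": 0, "ty": 0, "tz": 0, "ax": 0, "ay": 0, "az": 0, "claw": 0}, {"tx": 0, "ty": 0, "tz": 0, "ax": 0, "ay": 0, "az": 0, "claw": 0}, {"tx": 0, "ty": 0, "tz": 0.1, "ax": 0, "ay": 0, "az": 0, "claw": 0}, {"tx": 0, "ty": 0, "tz": 0.2, "ax": 0, "ay": 0, "az": 0, "claw": 0}, {"tx": 0, "ty": 0, "tz": 0.28, "ax": 0, "ay": 0, "az": 0, "claw": 0}, {"tx": 0, "ty": 0, "tz": 0.303, "ax": 0, "ay": 0, "az": 0, "claw": 0}, {"tx": 0, "ty": 0, "tz": 0.303, "ax": 0, "ay": 0, "az": 0, "claw": 0}]'

```text
t: 17.4
position: [0.6351, -0.1397, 0.2068]
tcp_rot: [[0.001, 1.0, 0.001], [1.0, -0.001, -0.0], [-0.0, 0.001, -1.0]]
force: [0.3, 0.3, -1.0]
opening: 0.0366
grasp_force: 60.3
```

Request:
carry_out --series '[{"tx": 0, "ty": 0, "tz": 0.001, "ax": 0, "ay": 0, "az": 0, "claw": 0}, {"tx": 0, "ty": 0, "tz": 0.001, "ax": 0, "ay": 0, "az": 0, "claw": 70}, {"tx": 0, "ty": 0, "tz": 0.001, "ax": 0, "ay": 0, "az": 0, "claw": 70}, {"tx": 0, "ty": 0, "tz": 0.001, "ax": 0, "ay": 0, "az": 0, "claw": 70}, {"tx": 0, "ty": 0, "tz": -0.12, "ax": 0, "ay": 0, "az": 0, "claw": 70}, {"tx": 0, "ty": 0, "tz": -0.26, "ax": 0, "ay": 0, "az": 0, "claw": 70}, {"tx": 0, "ty": 0, "tz": -0.38, "ax": 0, "ay": 0, "az": 0, "claw": 70}, {"tx": 0, "ty": -0.1, "tz": -0.45, "ax": 0, "ay": 0, "az": 0, "claw": 70}]'

```text
t: 18.4
position: [0.5966, -0.1389, 0.3874]
tcp_rot: [[-0.001, 1.0, 0.003], [1.0, 0.001, -0.001], [-0.001, 0.003, -1.0]]
force: [-0.6, -0.1, -0.7]
opening: 0.0596
grasp_force: 0.0
```

Request:
carry_out --series '[{"tx": 0.1, "ty": -0.13, "tz": 0, "ax": 0, "ay": 0, "az": 0, "claw": 70}, {"tx": 0.2, "ty": -0.26, "tz": 0, "ax": 0, "ay": 0, "az": 0, "claw": 70}, {"tx": 0.2, "ty": -0.39, "tz": 0, "ax": 0, "ay": 0, "az": 0, "claw": 70}, {"tx": 0.2, "ty": -0.39, "tz": 0, "ax": 0, "ay": 0, "az": 0, "claw": 70}]'

```text
t: 18.9
position: [0.4364, -0.0578, 0.3859]
tcp_rot: [[-0.0, 1.0, -0.001], [1.0, 0.0, 0.0], [0.0, -0.001, -1.0]]
force: [0.8, -0.7, -0.2]
opening: 0.06
grasp_force: 0.0
```

Run:
```python
from h import *
caps('side','pics/end_side.png');caps('scene')
```

```text
side px [584.  23.] n 726 mid [1.6515 0.4549 0.0881] ext [0.016 0.41  0.016] circ 1.6515 0.4586 0.2167 rgb [186. 180. 162.]
side px [199.  39.] n 104 mid [0.6496 0.8351 0.0879] ext [0.05  0.021 0.015] circ 0.6493 0.8363 0.0274 rgb [240. 238. 228.]
side px [165.  48.] n 253 mid [0.5485 0.8192 0.0881] ext [0.118 0.027 0.015] circ 0.5476 0.8217 0.063 rgb [241. 238. 229.]
side px [190.  54.] n 94 mid [0.5959 0.7523 0.088 ] ext [0.034 0.032 0.015] circ 0.5949 0.7543 0.0201 rgb [212.5 225.5 226. ]
side px [134.  57.] n 61 mid [0.4639 0.8057 0.0872] ext [0.041 0.017 0.014] circ 0.4639 0.8057 0.024 rgb [240. 236. 227.]
side px [75. 68.] n 619 mid [0.3245 0.8074 0.088 ] ext [0.224 0.054 0.016] circ 0.3258 0.8176 0.1175 rgb [240. 238. 228.]
side px [293.  65.] n 60 mid [0.7987 0.5642 0.0876] ext [0.028 0.02  0.014] circ 0.7988 0.5634 0.0152 rgb [94.5 70.5 50. ]
side px [ 25. 100.] n 95 mid [0.1879 0.68   0.088 ] ext [0.03  0.058 0.016] circ 0.1887 0.6822 0.0357 rgb [107.  90.   0.]
side px [368. 101.] n 197 mid [0.855  0.3024 0.088 ] ext [0.076 0.013 0.016] circ 0.8554 0.3041 0.0396 rgb [163. 
[... 2473 characters left out ...]
 ext [0.034 0.034 0.015] circ 0.6411 -0.0719 0.0186 rgb [ 65. 131. 230.]
scene px [261. 247.] n 377 mid [ 0.6475 -0.0067  0.0884] ext [0.034 0.034 0.015] circ 0.6472 -0.0068 0.0184 rgb [ 36.  55. 138.]
scene px [396. 248.] n 382 mid [0.4569 0.0833 0.0859] ext [0.033 0.033 0.01 ] circ 0.457 0.0823 0.0184 rgb [ 56.  163.5  75. ]
scene px [273. 281.] n 427 mid [0.6541 0.0595 0.0884] ext [0.034 0.034 0.015] circ 0.6536 0.0594 0.0183 rgb [27. 26. 35.]
scene px [285. 317.] n 489 mid [0.6597 0.1223 0.0885] ext [0.034 0.034 0.015] circ 0.6595 0.1222 0.0183 rgb [237.  49.  47.]
scene px [497. 372.] n 657 mid [0.4406 0.3099 0.0859] ext [0.033 0.034 0.011] circ 0.4397 0.3092 0.0186 rgb [196. 159.  47.]
```

View pics/end_side.png

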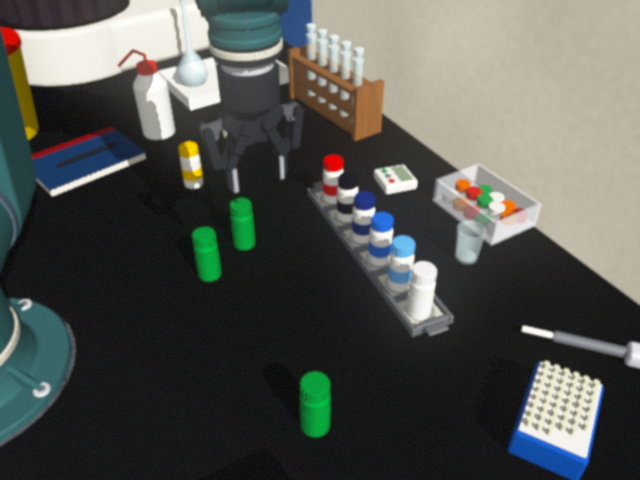

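The row reads white (424,285), pale (402,250), mid-blue (381,228), royal (364,205), navy (348,185), red (333,168). Every bottle is upright, within about 2 mm of its pocket centre, and the gripper is clear.

```bash
python3 -c "
from plant import ctrl
print(ctrl.sign_off())"
```

```text
the job is handed in; nothing more can be done
None
```

The four standards stand upright and released in the tray, std_1 to std_4 from the blank to the rinse bottle, each within about 2 mm of its pocket centre on camera; I handed the job in at about 19 s of the 115 s, and no verdict was returned.

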